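# Push a ring box through the dispatch chute flap

## Task

With your fingertips, push the blue ring box along the chute's deck and in through the orange swinging flap, far enough that it slides down the ramp into the clear tray; then pull your fingers back out so that the flap swings fully shut. Only push the box, never lift it, and leave the other things on the table where they stand.

Things in the scene. Friction and masses are not known exactly. Their poses are not given: they have to be found in the camera images.
- chute: dispatch chute fixed to the table, pale wood with a tan deck. Origin on the table under the middle of the flap; +x is the pushing direction, y across, z up. Deck: flat top 50 mm above the table, x -190 to +28 mm, 160 mm wide. Edge rails 8 mm high (x -190 to -90), then 30 mm high guide walls that narrow it evenly from about 148 mm to 102 mm at the mouth (x = 0).
- flap_line (a point): point on the deck's surface in the middle of the mouth (chute x 0, y 0, z 50 mm), axes as the chute's. Mouth 102 mm wide, 62 mm high above the deck, under a wooden lintel (x -6 to +6 mm, top 74 mm above the deck). The fingertips must reach some 5 to 20 mm in under the lintel, so tilt them forward, tips leading, by 25 to 40 degrees: upright fingers strike the lintel first.
- sill_edge (a point): middle of the edge where the deck ends and the ramp begins (chute x 28 mm, y 0, z 50 mm). The box tips over this edge and slides down by itself once its middle is well past it: push its rear face 5 to 15 mm past the flap's line (x = 0).
- tray_floor (a point): middle of the tray floor (chute x 155 mm, y 0, z 6 mm): from the sill a slippery ramp falls at 38 degrees to x 66 mm, then at 16 degrees to x 115 mm, and the floor runs flat to the clear end wall at x 198 mm. Clear side walls and a clear cover at the lintel's height close all of it in, so the flap is the only way in.
- flap (a joint): orange flap, 96 mm wide, 57 mm high, 3 mm thick, 30 g, hinged 60 mm above the deck at chute x 4 mm. 0 = hanging shut; grows (rad) as it swings inward, to chute +x, up to 1.4; it cannot swing outward. The pushed box opens it with almost no force; it falls shut by its own weight when nothing is under it.
- blue_box: closed ring box, dark blue with a thin brass line, 56 x 56 mm and 32 mm high, about 80 g, slippery on the deck. Origin at the centre of its underside, z up. It starts on the deck before the flap, off the middle line and turned by up to 0.4 rad from square with the chute.
- cream_box: bystander: cream ring box of the same size (origin: centre of the underside)
- green_box: bystander: green ring box of the same size (origin: centre of the underside)
- bead_jar: bystander: amber glass jar with a brass cap, 56 mm wide, 70 mm high (origin: centre of the underside)
- ring_cone: bystander: wooden ring cone, 60 mm wide at the foot, 92 mm high (origin: centre of the underside)
- gem_dish: bystander: small white dish, 76 mm wide, 25 mm high (origin: centre of the underside)
- thread_spool: bystander: white spool, 60 mm wide, 35 mm high (origin: centre of the underside)
Not all that is in view belongs to the job. Of the things that look like the blue_box, the middle-sized one is meant.

How it is judged (in metres and radians):
On the way, in this order (a step that is already met when the one before it is completed fails the run):
1. the box, flat on the deck, has pushed the flap open (value of joint flap above 0.4 rad and x of blue_box in the frame of chute above -0.03 m and z of blue_box in the frame of chute above 0.045 m and angle between blue_box's own z axis and vertical below 0.2 rad), for 0.05 s.
2. the box has gone through and down the ramp (x of blue_box in the frame of chute above 0.075 m and z of blue_box in the frame of chute below 0.035 m), for 0.2 s.
At the end, for the whole second after the job is handed in: The blue box lies still at the bottom of the ramp inside the tray (its middle 80 to 200 mm past the flap's line and below 35 mm), and the flap hangs shut (below 0.06 rad) (value of joint flap below 0.06 rad and x of blue_box in the frame of chute between 0.08 and 0.2 m and z of blue_box in the frame of chute below 0.035 m and linear speed of blue_box below 0.02 m/s); the robot touches nothing.
It fails at once if the blue box is lifted more than 20 mm off the deck (z of blue_box in the frame of chute above 0.07 m).
It fails at once if the blue box falls off the deck beside the chute (x of blue_box in the frame of chute below 0.02 m and z of blue_box in the frame of chute below 0.03 m).
It fails at once if a bystander is moved more than 20 mm (distance of any of cream_box, green_box, bead_jar, ring_cone, gem_dish, thread_spool from where it was at the start of the episode above 0.02 m).
It also fails if it takes over 38 s, if anything falls off the work surface, if the arm or the gripper's body presses on something with over 40 N, if the wrist force passes 120 N, or if a joint passes its speed limit or range.

## Robot

A 6-joint arm with a two-finger parallel gripper is mounted at the origin on the work surface. World frame = base frame: x ahead of the robot, y to its left, z up, the work surface at z = 0. Lengths are in mm, angles in rad, forces in N, time in s.
With the tool pointing down it reaches from about 275 to 725 mm from the base axis. Payload 15.9 kg.
Tool frame: the origin (TCP) lies on the centre line of the jaws, within the pads' length; the fingertips stand 8 mm ahead of it and the grasp point (between the pads) lies 11 mm behind it; x points along the fingers, y is the direction in which the jaws open and shut, and the axes are right-handed (so a half turn about x gives the same grasp; the last joint's range is limited). The gripper opens to 85 mm and grips with 20 to 120 N. Pads are 22 mm wide; open, the fingers measure 114 mm over their backs; the gripper's body (76 mm by 85 mm) begins 54 mm behind the grasp point. The pads swing forward as they close: fully open they stand 13 mm farther back than shut.
Start: joints at [1.156, 0.213, -0.034, 1.323, 0, 1.571], TCP at [201.496, 457.586, 239.306] pointing down, gripper open.
Joint ranges: [-2.98, 2.98], [-0.74, 1.72], [-1.14, 1.35], [-2.1, 2.04], [-1.57, 1.44], [-3.14, 3.14]. Speed limits (rad/s): [1.89, 1.89, 2.39, 2.57, 3.14, 3.14].

## Interface

Orientations are given as a unit quaternion [w, x, y, z].
In Python, from workcell import * gives the robot as it stands.
- The arm moves only by the tool arm_command, never from a script. Its arguments are lists of equal length, an entry for each row: "translation": the shift along the tool's x, y, z in mm, a list of three; "spin": the turn about the tool's x in rad. In form: {"translation": [[x, y, z], ...], "spin": [spin, ...]}. A call has 1 to 20 rows; each row is the pose to reach, as a shift and turn from the pose measured when the call began, along the tool's axes at that moment; what a row does not reach only later rows make up. A row lasts 1/10 s, in which the tool goes at most 50 mm and 8.59 degrees, less where a joint would pass 70% of its speed; a pose out of reach is approached as far as the arm can. A call with a gripper value outside its range is refused whole. "grip" is the opening, from 0 (shut) to 1 (fully open), set as the call begins (left out, the last holds). The fingers move at their own pace and stop on an object; "grip_force" is the grip in N (left out, the last holds). Time passes only in rows, so rows that repeat a pose let the fingers close. It gives the time, the measured TCP pose, the force and the opening at its end, in the units of the state.
- observe(): the state, without advancing time (a new reading comes with each control period).
- camera(name): name is "scene" or "side" or "wrist"; returns the picture (400x640x3 uint8, blue, green, red); there is no depth.
- camera_params(name): a dict with "camera_matrix" (3x3 intrinsics, pixels), "R" (3x3) and "t" (3): a world point X has camera coordinates R X + t. Camera axes: x right, y down, z forward; pixel columns grow to the right and rows downward; lengths in mm; the calibration is good to about 2 mm. A picture is of the moment at which its call begins: read the wrist's pose just before it. camera_params takes no time and is no camera call; for the wrist camera it gives the pose at the moment of the call.
- close_job(): hands the job in, once; it reports no verdict.
The state is a dict: "time": time; "joint_positions": joint angles; "joint_velocities": joint speeds; "effort": joint torques, N m; "ee_pos": TCP position; "orientation": TCP orientation; "contact_force": force on the tool from outside, world axes, zero at the start; "torque": the same for the moment, N m; "grip_width": opening from 0.0 (shut) to 1.0 (fully open).
Only numpy, scipy, OpenCV 4.12 (cv2) and the standard library are available. Lean on these libraries where they do the work, as an engineer would, in place of code of your own. Each camera call takes 0.05 s, during which the arm holds its last target.

## Working session

There is one attempt and no reset: what is moved stays moved. The work goes in short steps, Python scripts to look and compute and a tool call to move; the robot and the scene stay as the last step left them, time stands still between calls to the robot, and variables do not carry over. Pictures are saved under pics/ and viewed, and the job is handed in when it is done.

Besides the shell and the picture viewer there is one more tool, called after ">>>" as name([rows], argument=value, ...), one row to a line, values as JSON. arm_command: Moves the arm, as the interface text tells. Its arguments: {"type":"object","properties":{"translation":{"type":"array","items":{"type":"array","items":{"type":"number"}}},"spin":{"type":"array","items":{"type":"number"}},"grip":{"type":"number"},"grip_force":{"type":"number"}},"required":["translation","spin"]}

```bash
ls; mkdir -p pics; python3 - <<'E'
from workcell import *
import cv2
s=observe();print(s)
for n in("scene","side","wrist"):
    p=camera_params(n);print(n,p)
    cv2.imwrite(f"pics/{n}0.png",camera(n))
E
```

```text
pics
{'time': 0.0, 'joint_positions': array([ 1.15602538e+00,  2.13351732e-01, -3.50368892e-02,  1.32352241e+00,
        1.52619723e-05,  1.57080322e+00]), 'joint_velocities': array([ 0.00066977, -0.00045713,  0.0016216 , -0.00020722, -0.00040312,
        0.00150636]), 'effort': array([ 1.54185884e-03, -6.86171937e+01,  4.87115943e+01,  1.76857458e-02,
        6.16236457e-05, -2.96119993e-05]), 'ee_pos': array([201.35209732, 457.30243067, 238.82719136]), 'orientation': array([ 0.69186828,  0.14521259,  0.69204113, -0.14598169]), 'contact_force': array([-0.11883288, -0.67416243,  0.53581214]), 'torque': array([0.04303906, 0.00316933, 0.02504243]), 'grip_width': 1.000982315400128}
scene {'camera_matrix': array([[430.54867095,   0.        , 323.90094066],
       [  0.        , 430.54867095, 195.64579831],
       [  0.        ,   0.        ,   1.        ]]), 'R': array([[-0.88589065,  0.4634879 ,  0.01940938],
       [ 0.24140097,  0.49632434, -0.83389911],
       [-0.39613549, -0.73405798, -0.55157552]]), 't': array([ 541.98469989,  -84.70234178, 1417.50048182])}
side {'camera_matrix': array([[467.9230342,   0.       , 314.0460817],
       [  0.       , 467.9230342, 209.6987963],
       [  0.       ,   0.       ,   1.       ]]), 'R': array([[ 0.92108987, -0.38932904, -0.00404335],
       [-0.27480297, -0.64271273, -0.71512494],
       [ 0.27582019,  0.65980546, -0.69898496]]), 't': array([-559.69295281,  245.26658731, 1376.4211028 ])}
wrist {'camera_matrix': array([[304.7474715 ,   0.        , 314.58139412],
       [  0.        , 304.7474715 , 202.43105272],
       [  0.        ,   0.        ,   1.        ]]), 'R': array([[ 0.40245701,  0.91543773, -0.00145456],
       [ 0.8649595 , -0.37974379,  0.32808492],
       [ 0.29978896, -0.13329821, -0.94464711]]), 't': array([-499.54593583,  -43.53814279,  380.50649433])}
```

View pics/scene0.png

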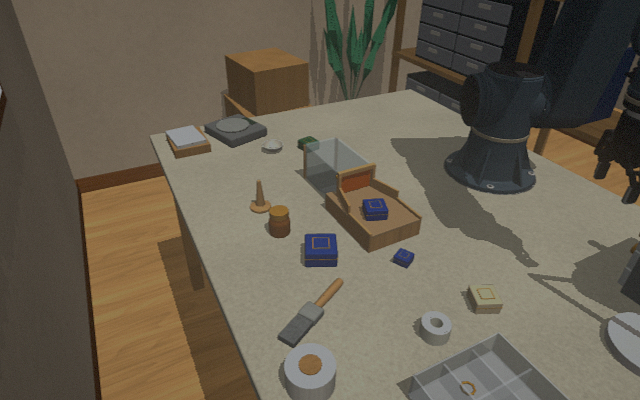

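View pics/side0.png

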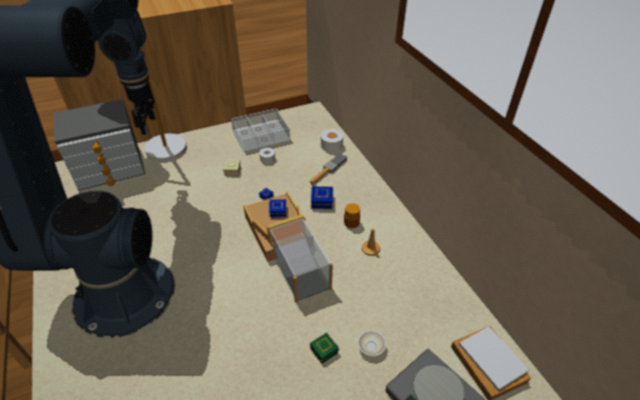

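View pics/wrist0.png

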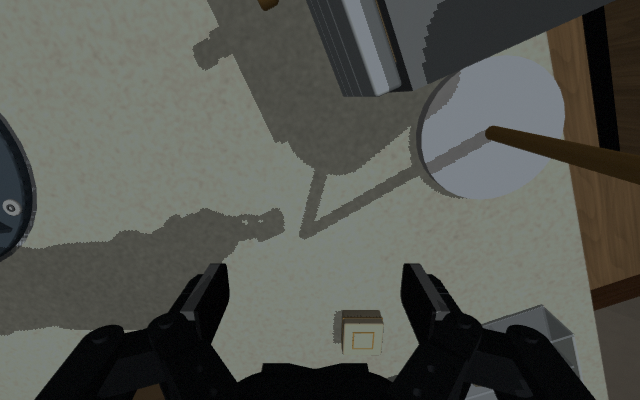

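The scene view shows the mid-sized blue box on the deck near (375,209), with the flap near (355,180). I'll enlarge the crops to get accurate pixels.

```bash
python3 - <<'E'
import cv2
a=cv2.imread('pics/scene0.png')[130:275,250:440];cv2.imwrite('pics/c1.png',cv2.resize(a,None,fx=4,fy=4,interpolation=cv2.INTER_CUBIC))
a=cv2.imread('pics/side0.png')[180:310,230:370];cv2.imwrite('pics/c2.png',cv2.resize(a,None,fx=4.5,fy=4.5,interpolation=cv2.INTER_CUBIC))
E
```

```text
(no output)
```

View pics/c1.png

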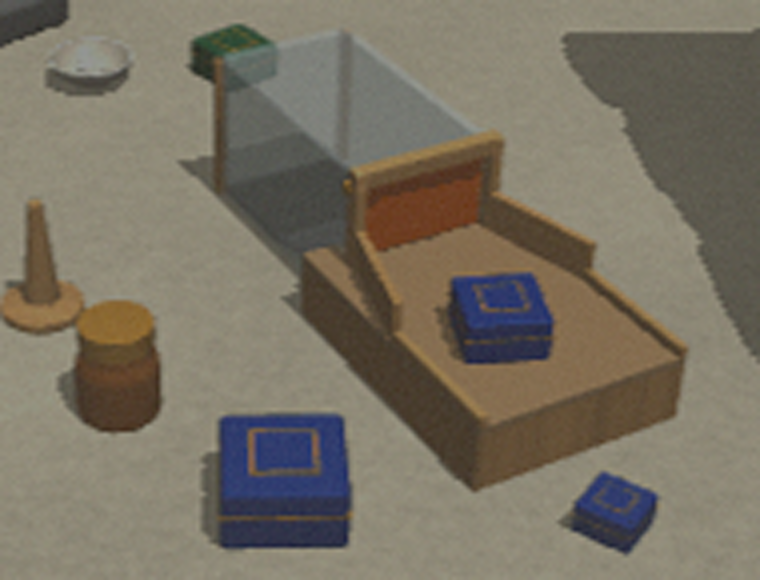

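View pics/c2.png

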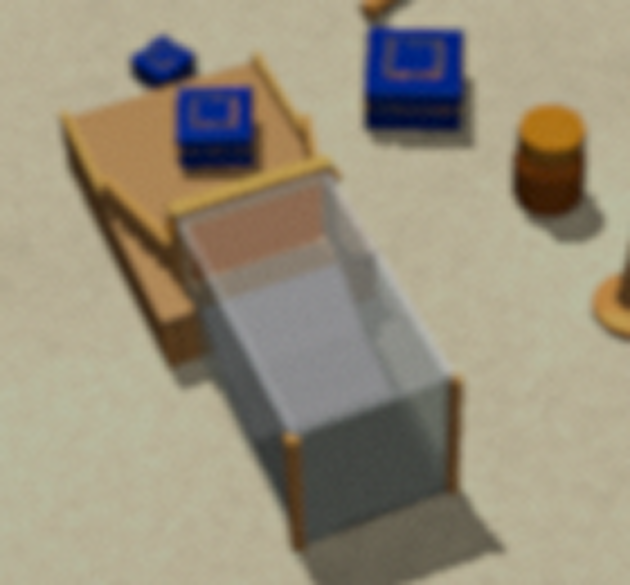

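```bash
cat > h.py <<'E'
import numpy as np,cv2
from workcell import *
def ray(n,u,v,z):
    p=camera_params(n);K=p['camera_matrix'];R=np.array(p['R']);t=np.array(p['t'])
    C=-R.T@t;d=R.T@np.linalg.inv(K)@[u,v,1];return C+d*(z-C[2])/d[2]
def proj(n,X):
    p=camera_params(n);c=np.array(p['R'])@X+p['t'];q=p['camera_matrix']@c;return q[:2]/q[2]
E
python3 - <<'E'
from h import *
np.set_printoptions(precision=1,suppress=True)
S=lambda u,v,z:ray('scene',250+u/4-.375,130+v/4-.375,z)
D=lambda u,v,z:ray('side',230+u/4.5-.4,180+v/4.5-.4,z)
pts=[('scene entr L bottom',S(475,489,0)),('scene entr R bottom',S(677,415,0)),
('scene entr L railtop',S(486,424,50)),('scene entr R railtop',S(687,351,58)),
('lintel top front L',S(355,186,124)),('lintel top R rear',S(500,136,124)),('tray far L bottom',S(222,190,0)),
('side entr R',D(66,118,58)),('side entr L',D(257,58,58)),('side lintel R',D(172,213,124)),('side lintel L',D(338,172,124)),
('side tray endR',D(300,548,0)),('side tray endL',D(455,490,0)),('side deck R end bot',D(175,365,0))]
for n,p in pts: print(n,p)
print('box top S',[S(u,v,82) for u,v in((450,283),(532,272),(552,318),(466,333))])
print('box top D',[D(u,v,82) for u,v in((176,90),(252,90),(256,138),(180,146))])
print('box bottom S front',S(470,362,50),S(550,357,50))
E
```

```text
scene entr L bottom [576.7 170.2   0. ]
scene entr R bottom [417.8 166.9   0. ]
scene entr L railtop [573.3 170.   50. ]
scene entr R railtop [424.6 172.5  58. ]
lintel top front L [571.1  -1.4 124. ]
lintel top R rear [448.5 -16.5 124. ]
tray far L bottom [ 563.1 -220.8    0. ]
side entr R [422.2 156.6  58. ]
side entr L [575.1 162.8  58. ]
side lintel R [447.  -27.4 124. ]
side lintel L [562.5 -35.3 124. ]
side tray endR [ 456.3 -226.     0. ]
side tray endL [ 566.7 -223.6    0. ]
side deck R end bot [431.6 -50.9   0. ]
box top S [array([539.6,  70.5,  82. ]), array([484.7,  83. ,  82. ]), array([502.7, 131.8,  82. ]), array([559.8, 121.7,  82. ])]
box top D [array([500.1, 128.3,  82. ]), array([551.3, 106.4,  82. ]), array([536.3,  58.2,  82. ]), array([483.7,  71.9,  82. ])]
box bottom S front [548.4 112.8  50. ] [499.6 130.8  50. ]
```

```bash
cat >> h.py <<'E'
from scipy.spatial.transform import Rotation as Ro
def pose():
    s=observe();q=s['orientation'];return s,np.array(s['ee_pos']),Ro.from_quat([q[1],q[2],q[3],q[0]]).as_matrix()
def shift(P):
    s,p,R=pose();return R.T@(np.array(P)-p)
E
python3 - <<'E'
from h import *
np.set_printoptions(precision=3,suppress=True)
s,p,R=pose();print(R,s['time'])
c=camera_params('wrist');C=-np.array(c['R']).T@c['t'];print('cam',C,C-p, R.T@(C-p), R.T@np.array(c['R']).T)
# cabinet top corners from side
for u,v in((55,112),(125,105),(135,145),(60,160)):print(ray('side',u,v,0)[:2],ray('side',u,v,150)[:2])
for P in([505,180,260],[505,0,260],[250,-600,260]):print(P,shift(P))
E
```

```text
[[-0.     0.403  0.915]
 [-0.001  0.915 -0.403]
 [-1.    -0.001 -0.   ]] 0.15
cam [124.643 491.514 373.069] [-76.752  34.164 134.135] [-134.135    0.217  -84.012] [[ 0.    -0.328  0.945]
 [ 1.     0.001 -0.   ]
 [-0.001  0.945  0.328]]
[-163.2   1125.065] [-114.776  848.447]
[ 129.714 1061.654] [139.435 793.414]
[130.018 734.041] [139.699 509.089]
[-153.419  749.386] [-106.288  522.407]
[505, 180, 260] [ -20.951 -131.493  389.632]
[505, 0, 260] [ -20.805 -296.228  462.173]
[250, -600, 260] [ -20.229 -948.113  470.602]
```

>>> arm_command([
  [-20,-130,390],
  [-20,-130,390],
  [-20,-130,390],
  [-20,-130,390],
  [-20,-130,390],
  [-20,-130,390],
  [-20,-130,390],
  [-20,-130,390],
  [-20,-130,390],
  [-20,-130,390],
  [-20,-130,390],
  [-20,-130,390],
], spin=[1.15,1.15,1.15,1.15,1.15,1.15,1.15,1.15,1.15,1.15,1.15,1.15], grip=0.5)

```text
time: 1.35
ee_pos: [505.1, 182.2, 259.1]
orientation: [0.502, 0.498, 0.502, -0.498]
contact_force: [0.7, -0.4, 0.1]
grip_width: 0.5
```

```bash
python3 - <<'E'
from h import *
s,p,R=pose();print(s['time'],p,R.round(3),s['grip_width'],s['joint_positions'])
cv2.imwrite('pics/w1.png',camera('wrist'))
E
```

```text
1.35 [505.08953991 182.17725286 259.07414487] [[-0.001  1.     0.008]
 [-0.001  0.008 -1.   ]
 [-1.    -0.001  0.001]] 0.49987289256235184 [ 3.46389004e-01  2.89470497e-01  1.15054092e-01  1.39715491e+00
 -3.99461663e-04  1.90925866e+00]
```

View pics/w1.png

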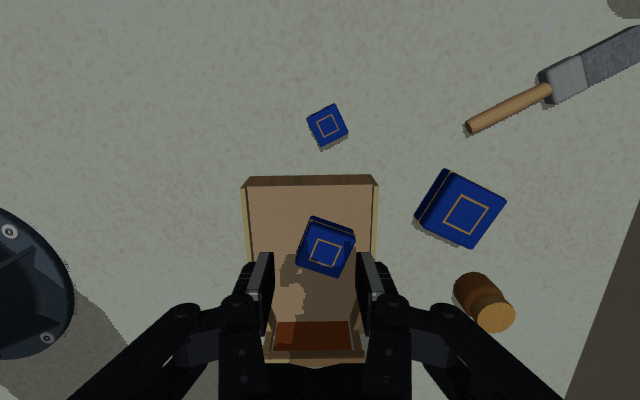

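The wrist view shows the deck entrance near row 186, the blue box centred at about (325,248), and the flap and lintel at rows 320–360.

```bash
python3 - <<'E'
from h import *
a=cv2.imread('pics/w1.png')[165:375,225:400];cv2.imwrite('pics/c3.png',cv2.resize(a,None,fx=2.8,fy=2.8,interpolation=cv2.INTER_CUBIC))
h=cv2.cvtColor(cv2.imread('pics/w1.png'),cv2.COLOR_BGR2HSV)
m=cv2.inRange(h,(105,120,60),(130,255,255));m[:205]=0;m[285:]=0;m[:,:285]=0;m[:,370:]=0
cs=cv2.findContours(m,0,2)[0];c=max(cs,key=cv2.contourArea);print(cv2.approxPolyDP(c,3,True).reshape(-1,2).tolist(),cv2.minAreaRect(c))
E
```

```text
[[311, 225], [297, 264], [337, 276], [355, 240]] ((325.6038818359375, 251.3794708251953), (48.25956344604492, 43.05829620361328), 18.970407485961914)
```

View pics/c3.png

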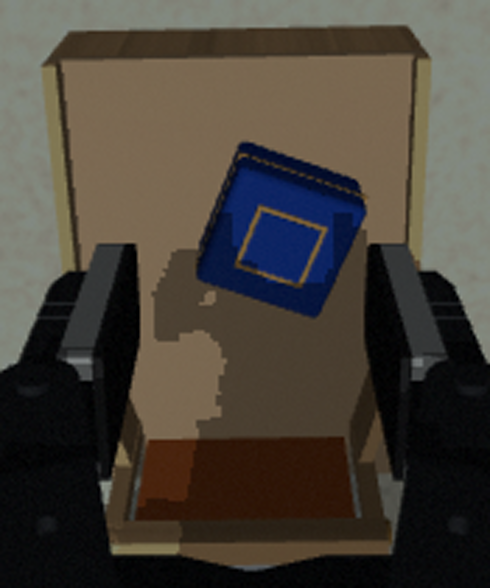

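```bash
python3 - <<'E'
from h import *
np.set_printoptions(precision=1,suppress=True)
W=lambda u,v,z:ray('wrist',225+u/2.8-.3,165+v/2.8-.3,z)
print('deck edge',W(60,62,50),W(412,58,50))
print('rail outer',W(43,66,58),W(430,62,58))
print('flap bottom',W(145,438,53),W(345,437,53))
print('lintel top front',W(110,543,124),W(393,541,124))
print('lintel bottom front?',W(132,520,112),W(362,520,112))
g=[W(u,v,82) for u,v in((262,207),(327,228),(302,287),(237,265))];print('gold',g,np.mean(g,0))
g=[W(u,v,82) for u,v in((242,162),(366,207),(318,317),(198,277))];print('top',g,np.mean(g,0),[np.linalg.norm(g[i]-g[i-1]) for i in range(4)],[np.arctan2(*(g[i]-g[i-1])[1::-1]) for i in range(4)])
E
```

```text
deck edge [425.6 165.9  50. ] [572.8 169.   50. ]
rail outer [420.4 166.5  58. ] [578.7 169.6  58. ]
flap bottom [455.4 -24.2  53. ] [553.1 -22.6  53. ]
lintel top front [449.8 -15.9 124. ] [564.9 -13.8 124. ]
lintel bottom front? [457.2 -16.  112. ] [553.8 -15.1 112. ]
gold [array([510.5, 115.2,  82. ]), array([537., 106.,  82.]), array([527.6,  78.5,  82. ]), array([500.5,  88.7,  82. ])] [518.9  97.1  82. ]
top [array([502.3, 134.8,  82. ]), array([552.4, 115.6,  82. ]), array([534.8,  64.1,  82. ]), array([484.3,  82.9,  82. ])] [518.5  99.3  82. ] [np.float64(54.99083844727476), np.float64(53.61420501785637), np.float64(54.459527621183526), np.float64(53.885757354462115)] [np.float64(1.2368698301938839), np.float64(-0.36629614861335774), np.float64(-1.8994674165897498), np.float64(2.7853373032689612)]
```

The chute origin comes out near (504.5, −21.5), with +x at about (0.025, −1) in the world, and the sizes match those given. The move command has no direct tilt axis. I'll test in free space whether an out-of-reach target tilts the tips outward (toward −Y).

>>> arm_command([
  [-60,-300,1080],
  [-60,-300,1080],
  [-60,-300,1080],
  [-60,-300,1080],
  [-60,-300,1080],
  [-60,-300,1080],
  [-60,-300,1080],
  [-60,-300,1080],
  [-60,-300,1080],
  [-60,-300,1080],
  [-60,-300,1080],
  [-60,-300,1080],
  [-60,-300,1080],
  [-60,-300,1080],
  [-60,-300,1080],
  [-60,-300,1080],
  [-60,-300,1080],
  [-60,-300,1080],
  [-60,-300,1080],
  [-60,-300,1080],
], spin=[0,0,0,0,0,0,0,0,0,0,0,0,0,0,0,0,0,0,0,0])

```text
time: 3.4
ee_pos: [249.0, -655.4, 315.8]
orientation: [0.492, 0.502, 0.513, -0.492]
contact_force: [24.7, -66.6, 52.9]
grip_width: 0.499
```

```bash
python3 - <<'E'
from h import *
s,p,R=pose();print(s['time'],p.round(1),R.round(3),s['joint_positions'].round(3))
E
```

```text
3.4 [ 249.  -655.4  315.8] [[-0.012  1.     0.011]
 [ 0.03   0.012 -0.999]
 [-0.999 -0.011 -0.03 ]] [-1.208  0.921  1.354  2.036 -0.     0.352]
```

>>> arm_command([
  [0,10,-40],
  [0,10,-40],
], spin=[0,0])

```text
time: 3.6
ee_pos: [257.8, -628.6, 317.1]
orientation: [0.492, 0.502, 0.513, -0.492]
contact_force: [0.5, -2.1, 0.2]
grip_width: 0.499
```

```bash
python3 - <<'E'
from h import *
s,p,R=pose();print(s['time'],p.round(1),R.round(3),s['joint_positions'].round(3),s['joint_velocities'].round(2),s['contact_force'])
print(shift([500,160,200]))
E
```

```text
3.6 [ 257.8 -628.6  317.1] [[-0.012  1.     0.011]
 [ 0.031  0.011 -0.999]
 [-0.999 -0.012 -0.031]] [-1.182e+00  7.520e-01  1.014e+00  1.866e+00  1.000e-03  3.780e-01] [ 0.16 -0.89 -1.71 -0.84  0.01  0.13] [ 0.46771749 -2.10575478  0.19046535]
[ 138.82429973  252.22946268 -781.92985005]
```

>>> arm_command([
  [139,252,-782],
  [139,252,-782],
  [139,252,-782],
  [139,252,-782],
  [139,252,-782],
  [139,252,-782],
  [139,252,-782],
  [139,252,-782],
  [139,252,-782],
  [139,252,-782],
  [139,252,-782],
  [139,252,-782],
  [139,252,-782],
  [139,252,-782],
  [139,252,-782],
  [139,252,-782],
  [139,252,-782],
  [139,252,-782],
  [139,252,-782],
  [139,252,-782],
], spin=[-0.01,-0.01,-0.01,-0.01,-0.01,-0.01,-0.01,-0.01,-0.01,-0.01,-0.01,-0.01,-0.01,-0.01,-0.01,-0.01,-0.01,-0.01,-0.01,-0.01], grip=0.2)

```text
time: 5.6
ee_pos: [499.1, 160.9, 199.8]
orientation: [0.495, 0.499, 0.517, -0.489]
contact_force: [-0.7, -0.1, 1.5]
grip_width: 0.2
```

```bash
python3 - <<'E'
from h import *
s,p,R=pose();print(s['time'],p.round(1),R.round(3),s['joint_positions'].round(3),s['joint_velocities'].round(2),s['contact_force'].round(1))
cv2.imwrite('pics/w2.png',camera('wrist')[:,100:540])
E
```

```text
5.6 [499.1 160.9 199.8] [[-0.013  1.     0.023]
 [ 0.031  0.024 -0.999]
 [-0.999 -0.012 -0.031]] [ 0.292  0.276 -0.053  1.245  0.033  1.84 ] [-0.03 -0.02 -0.01  0.   -0.   -0.01] [-0.7 -0.1  1.5]
```

View pics/w2.png

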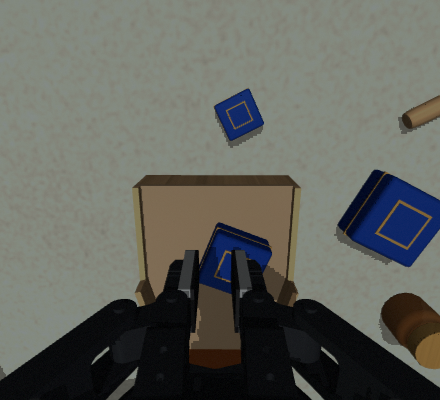

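>>> arm_command([
  [40,18,2],
  [80,18,2],
  [115,18,2],
  [134,18,2],
  [134,18,2],
  [134,18,2],
], spin=[0,0,0,0,0,0])

```text
time: 6.25
ee_pos: [515.8, 162.2, 66.9]
orientation: [0.495, 0.5, 0.516, -0.49]
contact_force: [0.8, -0.4, 1.2]
grip_width: 0.199
```

```bash
python3 - <<'E'
from h import *
s,p,R=pose();print(s['time'],p.round(1),R.round(3),s['contact_force'].round(1))
cv2.imwrite('pics/w3.png',camera('wrist')[:,100:540])
a=camera('scene')[150:260,300:440];cv2.imwrite('pics/s3.png',cv2.resize(a,None,fx=4.5,fy=4.5,interpolation=cv2.INTER_CUBIC))
E
```

```text
6.25 [515.8 162.2  66.9] [[-0.012  1.     0.021]
 [ 0.031  0.021 -0.999]
 [-0.999 -0.011 -0.032]] [ 0.8 -0.4  1.2]
```

View pics/s3.png

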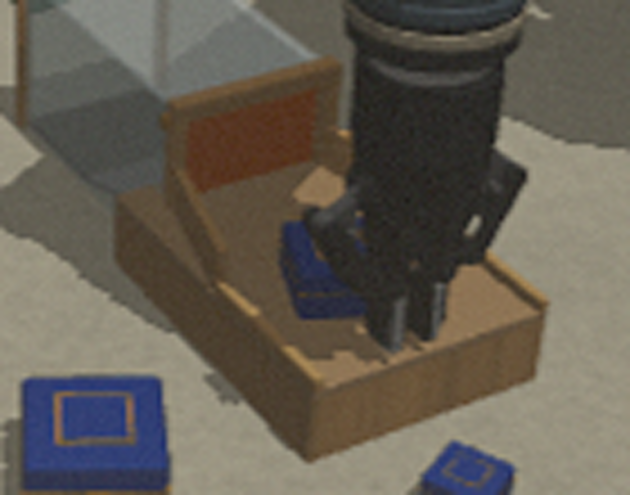

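View pics/w3.png

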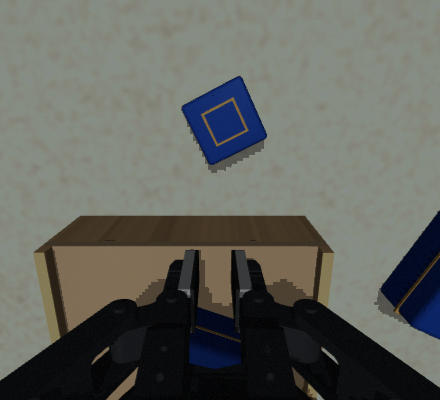

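>>> arm_command([
  [-2,0,8],
  [-3,0,16],
  [-3,0,26],
  [-4,0,36],
  [-4,0,46],
  [-4,0,56],
  [-4,0,56],
  [-4,0,56],
], spin=[0,0,0,0,0,0,0,0])

```text
time: 7.15
ee_pos: [517.8, 106.3, 69.7]
orientation: [0.495, 0.5, 0.516, -0.489]
contact_force: [0.6, 0.6, -0.5]
grip_width: 0.2
```

```bash
python3 - <<'E'
from h import *
s,p,R=pose();print(s['time'],p.round(1),R.round(3),s['contact_force'].round(1))
for n,b in(('scene',(300,440,150,260)),('side',(230,370,180,290))):
    a=camera(n)[b[2]:b[3],b[0]:b[1]];cv2.imwrite(f'pics/{n}4.png',cv2.resize(a,None,fx=4,fy=4,interpolation=cv2.INTER_CUBIC))
cv2.imwrite('pics/w4.png',camera('wrist')[:,100:540])
E
```

```text
7.15 [517.8 106.3  69.7] [[-0.01   1.     0.021]
 [ 0.032  0.021 -0.999]
 [-0.999 -0.009 -0.032]] [ 0.6  0.6 -0.5]
```

View pics/scene4.png

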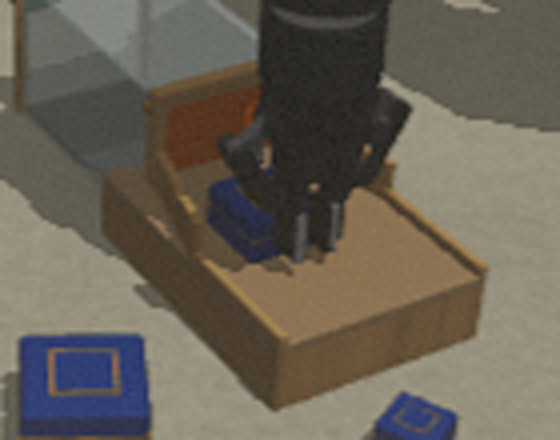

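View pics/side4.png

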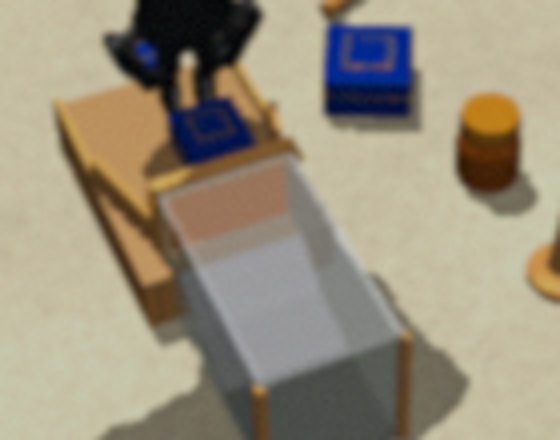

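View pics/w4.png

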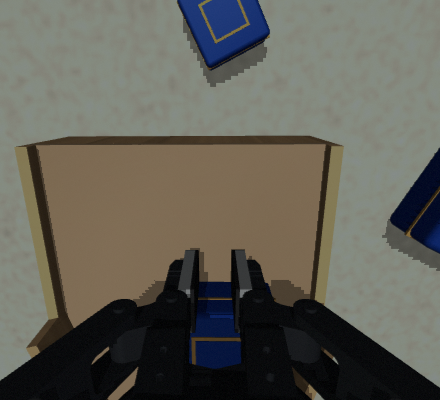

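```bash
python3 - <<'E'
from h import *
np.set_printoptions(precision=1,suppress=True)
D=lambda u,v,z:ray('side',230+u/4-.4,180+v/4-.4,z)
g=[D(u,v,82) for u,v in((172,112),(235,98),(253,147),(190,162))];print(g,np.mean(g,0))
for r,z in((282,50),(316,82)):print(ray('wrist',320,r,z))
print('gold L edge',ray('wrist',291,350,82),ray('wrist',341,350,82),ray('wrist',291,338,82))
E
```

```text
[array([499.3,  87.4,  82. ]), array([552. ,  82.8,  82. ]), array([545.3,  24.4,  82. ]), array([493.6,  28.3,  82. ])] [522.6  55.7  82. ]
[522.   89.5  50. ]
[521.7  90.7  82. ]
gold L edge [507.7  69.9  82. ] [532.9  70.7  82. ] [507.7  77.3  82. ]
```

>>> arm_command([
  [-30,0,0],
  [-56,0,0],
  [-56,2,20],
  [-56,2,25],
  [-56,2,25],
  [-56,2,25],
], spin=[0,0,0,0,0,0], grip=0.8)

```text
time: 7.9
ee_pos: [520.5, 80.5, 124.4]
orientation: [0.495, 0.5, 0.516, -0.489]
contact_force: [0.6, -0.1, -0.1]
grip_width: 0.801
```

```bash
python3 - <<'E'
from h import *
s,p,R=pose();print(s['time'],p.round(1),R.round(3),s['grip_width'])
cv2.imwrite('pics/w5.png',camera('wrist')[:,100:540])
E
```

```text
7.9 [520.5  80.5 124.4] [[-0.011  1.     0.022]
 [ 0.032  0.022 -0.999]
 [-0.999 -0.01  -0.032]] 0.8009099866925776
```

View pics/w5.png

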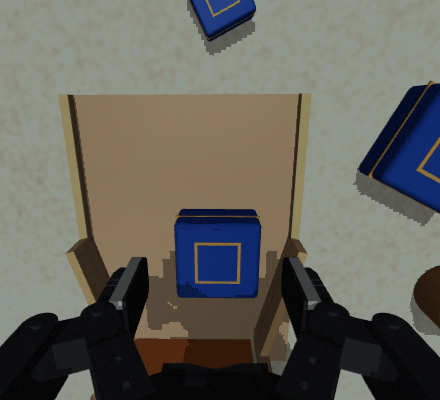

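```bash
python3 - <<'E'
from h import *
np.set_printoptions(precision=1,suppress=True)
W=lambda u,v,z:ray('wrist',100+u,v,z)
g=[W(*q,82) for q in((176,221),(260,221),(260,297),(176,298))];print(g,np.mean(g,0))
g=[W(*q,82) for q in((195,243),(241,243),(241,284),(195,284))];print(g,np.mean(g,0))
print('walls start',W(82,238,80),W(291,238,80),'rails in',W(76,95,58),W(300,95,58),W(90,239,58),W(289,239,58))
print('flap bottom',W(135,340,53),W(255,340,53))
E
```

```text
[array([496.4,  92.1,  82. ]), array([549.1,  93.5,  82. ]), array([552.8,  38.3,  82. ]), array([495.5,  35.8,  82. ])] [523.5  64.9  82. ]
[array([508.4,  77.3,  82. ]), array([537.9,  78.1,  82. ]), array([539.4,  48. ,  82. ]), array([508.5,  47.1,  82. ])] [523.6  62.6  82. ]
walls start [434.8  77.9  80. ] [570.1  81.6  80. ] rails in [431.1 166.3  58. ] [572.2 169.5  58. ] [430.1  67.1  58. ] [574.8  71.1  58. ]
flap bottom [456.5 -26.3  53. ] [556.6 -23.1  53. ]
```

>>> arm_command([
  [0,0,-3],
  [30,0,-3],
  [61,0,-3],
  [61,0,-3],
  [61,-5,-3],
  [61,-10,-3],
  [61,-14,-3],
  [61,-18,-3],
  [61,-22,-3],
  [61,-22,-3],
  [61,-19,-3],
  [30,-19,-3],
  [-20,-19,-3],
  [-20,-19,-3],
], spin=[0,0,0,0,0,0,0,0,0,0,0,0,0,0])

```text
time: 9.35
ee_pos: [504.8, 82.9, 150.2]
orientation: [0.496, 0.502, 0.514, -0.487]
contact_force: [1.1, -0.7, -0.6]
grip_width: 0.802
```

```bash
python3 - <<'E'
from h import *
s,p,R=pose();print(s['time'],p.round(1),s['contact_force'],s['grip_width'])
cv2.imwrite('pics/w6.png',camera('wrist')[:,100:540])
E
```

```text
9.35 [504.8  82.9 150.2] [ 1.06586838 -0.69910994 -0.62886919] 0.8018938992311276
```

View pics/w6.png

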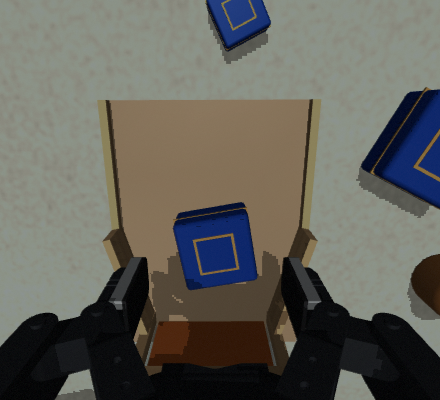

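```bash
python3 - <<'E'
from h import *
np.set_printoptions(precision=1,suppress=True)
s,p,R=pose();print(p,R.round(3))
W=lambda u,v,z:ray('wrist',100+u,v,z)
g=[W(*q,82) for q in((193,240),(234,234),(240,270),(198,276))];print(g,np.mean(g,0))
g=[W(*q,82) for q in((175,221),(248,211),(258,280),(188,290))];print(g,np.mean(g,0))
print('rails in',W(107,100,58),W(312,100,58),'flap',W(147,365,53),W(152,322,107),W(271,322,107))
print(shift([509,122,120]),shift([509,122,69]))
E
```

```text
[503.9  82.8 147.6] [[-0.  1.  0.]
 [ 0.  0. -1.]
 [-1. -0. -0.]]
[array([489.,  71.,  82.]), array([518.5,  76.5,  82. ]), array([524.2,  47.5,  82. ]), array([492.8,  41.6,  82. ])] [506.1  59.2  82. ]
[array([476.2,  85.4,  82. ]), array([527.5,  94.2,  82. ]), array([538.1,  39.4,  82. ]), array([485.3,  29.3,  82. ])] [506.8  62.1  82. ]
rails in [426.4 166.2  58. ] [570.8 169.5  58. ] flap [443.2 -73.4  53. ] [462.4  19.5 107. ] [545.   21.8 107. ]
[ 28.8   6.1 -38.2] [ 79.8   6.3 -36.5]
```

>>> arm_command([
  [0,3,-20],
  [0,3,-39],
  [0,3,-39],
  [0,3,-39],
  [0,3,-39],
], spin=[0,0,0,0,0], grip=0.3)

```text
time: 9.9
ee_pos: [505.9, 121.3, 148.3]
orientation: [0.496, 0.501, 0.515, -0.488]
contact_force: [0.4, 0.5, -0.5]
grip_width: 0.297
```

>>> arm_command([
  [0,0,10],
  [0,0,40],
  [0,0,85],
], spin=[0,0,0])

```text
time: 10.2
ee_pos: [507.7, 35.6, 145.5]
orientation: [0.496, 0.501, 0.515, -0.487]
contact_force: [1.0, -0.2, 0.2]
grip_width: 0.301
```

```bash
python3 - <<'E'
from h import *
for i in range(6):
    s,p,R=pose();print(round(s['time'],3),p.round(1),s['joint_velocities'].round(2)[:1]*.51)
    camera('side')
print(R.round(3).tolist())
E
```

```text
10.2 [507.7  35.6 145.5] [-0.4692]
10.25 [507.4  29.2 145.2] [0.0408]
10.3 [507.4  31.5 145.3] [0.0357]
10.35 [507.5  33.3 145.4] [0.0255]
10.4 [507.6  34.7 145.5] [0.0204]
10.45 [507.6  35.6 145.5] [0.0153]
[[-0.006, 1.0, 0.02], [0.032, 0.02, -0.999], [-0.999, -0.006, -0.033]]
```

>>> arm_command([
  [0,0,-40],
  [0,0,-82],
  [0,0,-82],
  [40,0,-81],
  [77,0,-80],
  [77,0,-80],
  [77,0,-74],
  [76,0,-69],
  [76,0,-64],
  [76,0,-60],
  [76,0,-57],
  [76,0,-57],
], spin=[0,0,0,0,0,0,0,0,0,0,0,0])

```text
time: 11.7
ee_pos: [506.2, 95.2, 71.8]
orientation: [0.496, 0.501, 0.515, -0.488]
contact_force: [-0.1, 0.3, -0.6]
grip_width: 0.297
```

```bash
python3 - <<'E'
from h import *
s,p,R=pose();print(s['time'],p.round(1),s['contact_force'],s['grip_width'],R.round(3))
for n,b in(('scene',(300,440,150,260)),('side',(230,370,180,290))):
    a=camera(n)[b[2]:b[3],b[0]:b[1]];cv2.imwrite(f'pics/{n}7.png',cv2.resize(a,None,fx=4,fy=4,interpolation=cv2.INTER_CUBIC))
cv2.imwrite('pics/w7.png',camera('wrist')[:,100:540])
E
```

```text
11.7 [506.2  95.2  71.8] [-0.0610437   0.27885531 -0.64973134] 0.2972746798904089 [[-0.006  1.     0.021]
 [ 0.032  0.021 -0.999]
 [-0.999 -0.005 -0.033]]
```

View pics/side7.png

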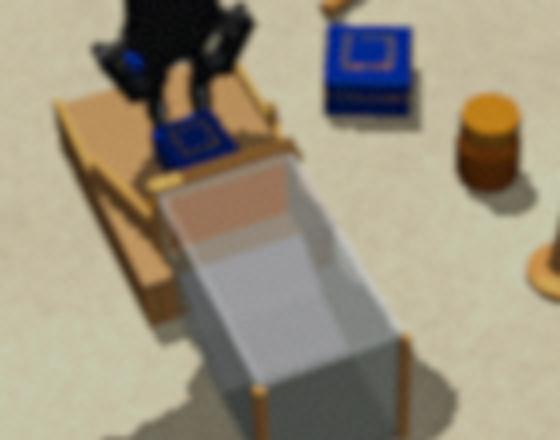

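View pics/w7.png

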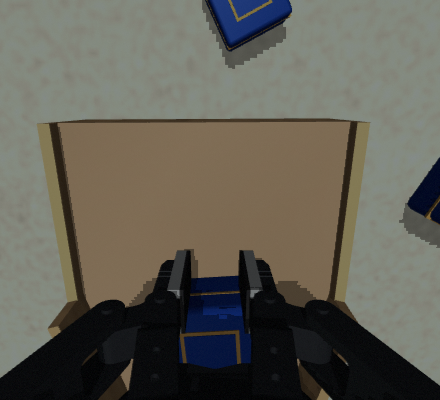

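View pics/scene7.png

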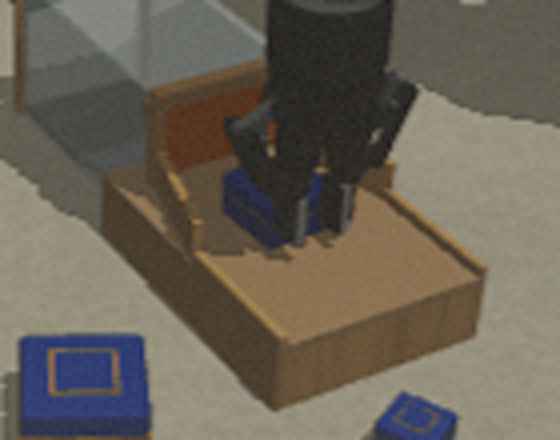

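>>> arm_command([
  [0,0,6],
  [-1,0,14],
  [-1,0,39],
  [-2,0,83],
  [-2,0,83],
  [-2,0,60],
  [-2,0,30],
  [-2,0,0],
  [-2,0,0],
], spin=[0,0,0,0,0,0,0,0,0])

```text
time: 12.75
ee_pos: [506.0, 97.9, 73.7]
orientation: [0.496, 0.501, 0.516, -0.487]
contact_force: [-0.4, 0.3, 0.8]
grip_width: 0.298
```

```bash
python3 - <<'E'
from h import *
s,p,R=pose();print(s['time'],p.round(1),s['contact_force'],s['grip_width'])
for n,b in(('scene',(300,440,130,260)),('side',(230,370,180,310))):
    a=camera(n)[b[2]:b[3],b[0]:b[1]];cv2.imwrite(f'pics/{n}8.png',cv2.resize(a,None,fx=4,fy=4,interpolation=cv2.INTER_CUBIC))
E
```

```text
12.75 [506.   97.9  73.7] [-0.39360874  0.25023412  0.82703253] 0.29834896859864457
```

View pics/side8.png

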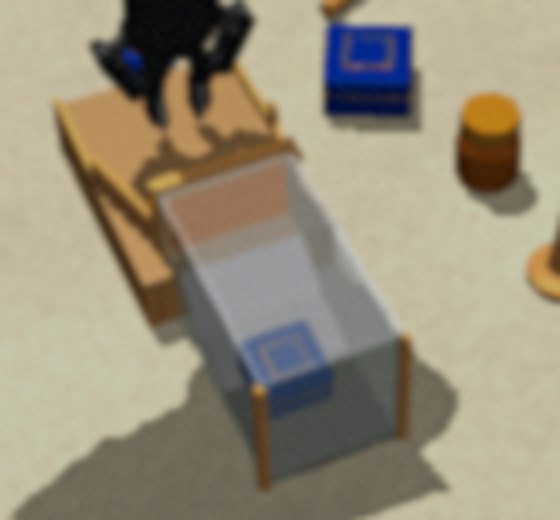

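View pics/scene8.png

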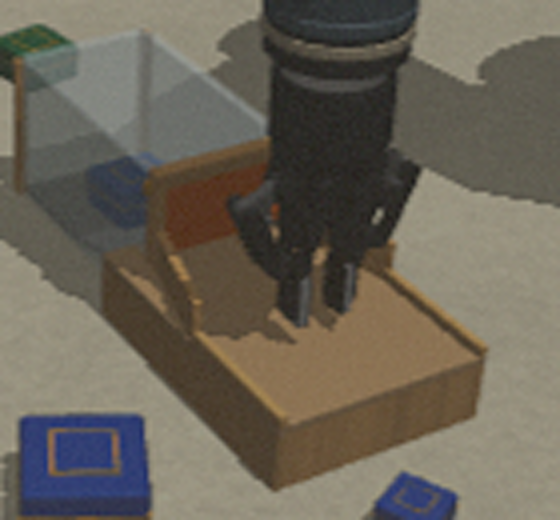

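The box is in the tray and the flap looks shut. I'll lift clear and check with fresh pictures.

>>> arm_command([
  [-40,0,0],
  [-90,0,0],
  [-130,0,-20],
  [-130,0,-40],
  [-130,0,-40],
  [-130,0,-40],
  [-130,0,-40],
], spin=[0,0,0,0,0,0,0])

```text
time: 13.55
ee_pos: [505.5, 130.4, 203.9]
orientation: [0.496, 0.501, 0.515, -0.488]
contact_force: [0.4, -0.6, 0.3]
grip_width: 0.298
```

```bash
python3 - <<'E'
from h import *
np.set_printoptions(precision=1,suppress=True)
s,p,R=pose();print(s['time'],p.round(1),s['contact_force'])
print('box top',ray('side',230+287/4-.4,180+355/4-.4,38))
def blue(i):
    h=cv2.cvtColor(i[255:290,285:320],cv2.COLOR_BGR2HSV);m=cv2.inRange(h,(100,90,40),(130,255,255));M=cv2.moments(m,True);return M['m10']/M['m00'],M['m01']/M['m00'],M['m00']
i1=camera('side');print(blue(i1))
for _ in range(3):camera('scene')
i2=camera('side');print(blue(i2))
cv2.imwrite('pics/side9.png',i2)
a=camera('wrist');cv2.imwrite('pics/w9.png',a)
for f in('side',):
  h0=cv2.imread('pics/side0.png');d=cv2.absdiff(h0,i2).max(2)>60
  cv2.imwrite('pics/d9.png',(d*255).astype('uint8'))
E
```

```text
13.55 [505.5 130.4 203.9] [ 0.4 -0.6  0.3]
box top [ 504.4 -147.7   38. ]
(18.134146341463413, 18.25, 164.0)
(18.365384615384617, 18.153846153846153, 156.0)
```

View pics/side9.png

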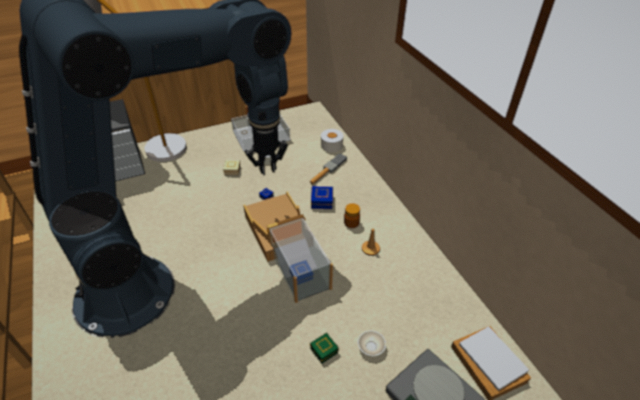

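View pics/w9.png

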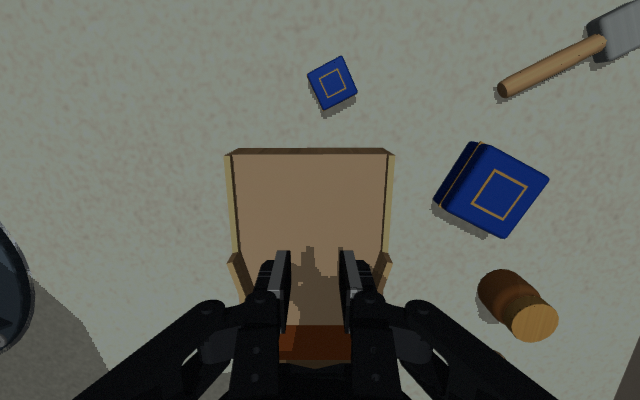

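The side view shows the box flat in the tray at about (301,269), roughly 120–126 mm past the flap line. It isn't moving, the bystanders look unmoved, and the gripper is clear.

```bash
python3 -c "
from workcell import *
print(close_job())"
```

```text
the job is handed in; nothing more can be done
None
```

The blue box is in the clear tray and the flap looks shut, but I pushed it in with upright fingers, not tilted ones. I handed the job in at about 14 s; no verdict was reported.

**What I did:** I squared the box with the fingertips and nudged it sideways to within about 3 mm of the chute's middle line. The move command has no tilt axis, so I pushed at about 0.45 m/s and aimed to stop the fingers 6–10 mm short of the lintel. The box slid on through the flap and down the ramp, and I then pulled back and lifted clear.

**Last checks:**
- **Box:** it sits about 120–126 mm past the flap's line. Its position did not change between two pictures about 0.2 s apart.
- **Flap:** it looked shut in the side and wrist pictures; I judged this by eye and did not measure the angle.
- **Bystanders and contact:** the bystanders looked unmoved in the side picture, also judged by eye. The gripper was clear and read about 0 N.

**Doubts:**
- **Joint limit:** an early free-space test for tilt took joint 3 to 1.354 rad, just over its stated limit of 1.35. It also gave a brief wrist force of about 90 N, under the 120 N limit. If that joint reading counts as passing the range, the run could be failed for it.
- **Tool tilt:** the test also left the tool about 0.03 rad off vertical, which did no harm.
- **Cameras:** the side camera disagreed with the wrist camera by about 7 mm along the chute, so I trusted the wrist camera.

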